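# Thread-gauge two monitor-clamp spindles and sort them

## Robot

A 6-joint arm with a two-finger parallel gripper is mounted at the origin on the work surface. World frame = base frame: x ahead of the robot, y to its left, z up, the work surface at z = 0. Lengths are in m, angles in degrees, forces in N, time in s.
With the tool pointing down it reaches from about 0.425 to 0.95 m from the base axis. Payload 14.7 kg.
Tool frame: the origin (TCP) lies on the centre line of the jaws, within the pads' length; the fingertips stand 14 mm ahead of it and the grasp point (between the pads) lies 5 mm behind it; z points along the fingers, y is the line along which they close (so a half turn about z gives the same grasp; the last joint's range is limited). The gripper opens to 85 mm and grips with 20 to 120 N. Pads are 22 mm wide; open, the fingers measure 114 mm over their backs; the gripper's body (76 mm by 85 mm) begins 54 mm behind the grasp point. The pads swing forward as they close: fully open they stand 13 mm farther back than shut.
Start: joints at [71.242, 27.513, 91.461, -0, 61.026, -2.67], TCP at [0.18, 0.625, 0.245] pointing down, gripper open.
Joint ranges: [-157.49, 157.49], [-46.99, 117.5], [13.45, 153.17], [-89.5, 269.5], [5.16, 153.95], [-167.48, 167.48]. Speed limits (degrees/s): [108.29, 108.29, 136.94, 172.46, 172.46, 172.46].

## Interface

Orientations are given as [roll, pitch, yaw] about the fixed x, y, z axes, in that order (R = Rz(yaw) Ry(pitch) Rx(roll)).
In Python, from cell import arm gives the robot as it stands.
- The arm moves only by the tool servo_tool, never from a script. Its argument "commands" is a list of rows, each an object with "fingers": the opening, from 0 (shut) to 1 (fully open); "slide": the shift along the world's x, y, z in mm, a list of three; "rot": the turn, a rotation vector about the world's x, y, z in rad, a list of three. In form: [{"fingers": fingers, "slide": [dx, dy, dz], "rot": [rx, ry, rz]}, ...]. A call has 1 to 20 rows; each row shifts and turns the commanded pose from where the row before left it; what a row does not reach is not made up. A row lasts 1/12 s, in which the tool goes at most 41.7 mm and 7.16 degrees, less where a joint would pass 70% of its speed; a pose out of reach is approached as far as the arm can. A call with a gripper value outside its range is refused whole. The fingers move at their own pace and stop on an object; "grip_force" is the grip in N (left out, the last holds). Time passes only in rows, so rows that do not move let the fingers close. It gives the time, the measured TCP pose, the force, the opening and the grip force at its end, in the units of the state.
- arm.get_obs(): the state, without advancing time (a new reading comes with each control period).
- arm.read_camera(name): name is "side" or "top"; returns (picture, depth): 384x512x3 uint8, blue, green, red; 384x512 float32, m along the optical axis (not along the pixel's ray), 0 where there is no reading.
- arm.calibration(name): a dict with "fx", "fy", "cx", "cy" (pixels), "k1" (the pictures are not rectified: a ray, as slopes to the right and down, at radius r is drawn at 1 + k1 r^2 times it, then the intrinsics apply), "position" and "orientation" of the camera in the world. Camera axes: x right, y down, z forward; pixel columns grow to the right and rows downward; lengths in m; the calibration is good to about 2 mm. A picture is of the moment at which its call begins. calibration takes no time and is no camera call.
- arm.hand_in(): hands the job in; it is judged then, once.
Trained networks look in the newest picture that a camera, given by its name, has taken for a name from the list of things; names that differ only in an ending like _2 or _b are one class to them, and where a whole thing is asked for, a point or a joint stands for the part that bears it (a point fixed in the world has none). Each returns a list of dicts, best first, with "conf" (0 to 1); they miss things now and then, are a little off and sometimes report something else, mostly with a low value. They report only what shows in the picture. A call takes as long as a camera call. They do not tell look-alikes from the thing itself.
- arm.cut_out(camera, label): "mask" (384x512 bool, what is visible of it) and "bbox" ([centre column, centre row, width, height] as shares, 0 to 1, of the picture: columns of its width, rows of its height, round what is visible of it).
- arm.landmark_of(camera, label): "xy" ([column, row] as shares, 0 to 1, of the picture: columns of its width, rows of its height: a listed point, or the origin of a listed thing).
The state is a dict: "time": time; "joints": joint angles; "qd": joint speeds; "joint_efforts": joint torques, N m; "ee_pos": TCP position; "tcp_rot": TCP orientation; "force": force on the tool from outside, world axes, zero at the start; "wrist_torque": the same for the moment, N m; "width": opening from 0.0 (shut) to 1.0 (fully open); "finger_force": force on a finger pad.
Only numpy, scipy, OpenCV 4.12 (cv2) and the standard library are available. Lean on these libraries where they do the work, as an engineer would, in place of code of your own. Each camera call takes 0.05 s, during which the arm holds its last target. There are 200 camera calls.

## Task

Try each of the two orange-winged clamp spindles from the wooden rack in the thread gauge: set its lugs into the notches, turn it clockwise about a quarter turn as far as it will go, then turn it back and lift it out. Stand a spindle that threads in freely in the green pot, and one that binds soon after it starts to turn in the red pot; sort each one before trying the next, try both, and leave the spray can, the mouse and the screwdriver alone.

Things in the scene. Friction and masses are not known exactly. Their poses are not given: they have to be found in the camera images.
- spindle_1_wing (a point): Centre of the orange wing grip of a monitor-clamp spindle (one of two that look alike); the wing is 56 mm long, 14 thick, 24 high. On the axis, 94 mm above the tip, 62 mm above the lugs. z points up the axis; x runs along the wing. A half turn about z makes no difference. Whether it turns freely or binds cannot be seen.
- spindle_2_wing (a point): Centre of the orange wing grip of a monitor-clamp spindle (the other of two that look alike); the wing is 56 mm long, 14 thick, 24 high. On the axis, 94 mm above the tip, 62 mm above the lugs. z points up the axis; x runs along the wing. A half turn about z makes no difference. Whether it turns freely or binds cannot be seen.
- spindle_1: The whole spindle 1: 106 mm long, loose, 0.11 to 0.22 kg, standing tip down in the rack. Origin at the tip, z up the axis, x along the wing. Steel shank 16 mm across, chamfered tip; one round lug 8 mm thick on each side along x, out to 17 mm from the axis, centred 32 mm above the tip; black collar 26 mm across at 75 to 82 mm, wing at 82 to 106 mm.
- spindle_2: The whole spindle 2: 106 mm long, loose, 0.11 to 0.22 kg, standing tip down in the rack. Origin at the tip, z up the axis, x along the wing. Steel shank 16 mm across, chamfered tip; one round lug 8 mm thick on each side along x, out to 17 mm from the axis, centred 32 mm above the tip; black collar 26 mm across at 75 to 82 mm, wing at 82 to 106 mm.
- gauge_mouth (a point): Centre of the hole in the gauge's top face, 60 mm above the bench; z up, x along the two lug notches and the white marks beside them. A spindle goes in, and comes out, only with its wing along x (within 0.1 rad), either way round. Let go in the gauge, it stays in place.
- gauge: Thread gauge: dark steel block 70 x 70 x 60 mm, fixed to the bench, origin at the centre of its underside, axes as gauge_mouth. Its brass top has a 19 mm hole with two notches 14 mm wide reaching 19.5 mm from the axis. Anticlockwise, an entered spindle stops at once.
- gauge_start (a point): Where the lug centres are when a spindle lowered straight in meets the thread start: on the axis, 14 mm below the top face (wing centre 48 mm above that face). Turned clockwise from above, a free spindle sinks 6.4 mm per rad (lower it as it turns, raise it as it turns back) and turns 1.6 rad; try it to at least 1.1 rad. A burred one stops dead after 0.3 to 0.45 rad.
- rack: Wooden block 180 x 60 x 30 mm fixed to the bench; origin at the centre of its underside, x along its length. Two holes 17.5 mm wide and 24 mm deep at x = -55 and +55 mm, each holding a spindle upright, wing centre 100 mm above the bench, wings roughly along the rack.
- keep_pot_floor (a point): Green square pot for free-turning spindles, 60 x 60 x 60 mm outside, walls and floor 4 mm, open on top, fixed to the bench. This point is the centre of the inner floor, 4 mm above the bench. A spindle let go tip down in it leans on the rim.
- scrap_pot_floor (a point): Red square pot for binding spindles, otherwise like the green one; same point.
- air_can: Bystander: white spray can 52 mm in diameter, about 170 mm tall, loose, standing; origin at the centre of its underside, z up.
- mouse: Bystander: black computer mouse 100 x 60 x 32 mm, loose; origin at the centre of its underside.
- driver: Bystander: screwdriver 190 mm long lying on the bench; origin about its middle.
Things that resemble listed ones, but are neither listed nor needed, are in the scene too. Leave any yellow look-alike of the spindle_1 alone.

How it is judged (in metres and radians):
On the way, in this order (a step that is already met when the one before it is completed fails the run):
1. one spindle is in the gauge and turned clockwise as far as it goes: a free one at least 1.0 rad and sunk at least 4.5 mm below the thread start, a binding one to its stop (at least 0.23 rad) (((horizontal distance between spindle_1_wing and gauge_mouth below 0.01 m and angle between spindle_1_wing's own z axis and vertical below 0.12 rad and z of spindle_1_wing in the frame of gauge_mouth below 0.0435 m and angle between the x axis of spindle_1_wing and the x axis of gauge_mouth, either way round above 1 rad) or (horizontal distance between spindle_2_wing and gauge_mouth below 0.01 m and angle between spindle_2_wing's own z axis and vertical below 0.12 rad and z of spindle_2_wing in the frame of gauge_mouth below 0.0505 m and angle between the x axis of spindle_2_wing and the x axis of gauge_mouth, either way round above 0.23 rad))), for 0.1 s.
2. that spindle stands in its pot: free in green, binding in red (((horizontal distance between spindle_1_wing and keep_pot_floor below 0.055 m and z of spindle_1_wing in the frame of keep_pot_floor between 0.055 and 0.105 m) or (horizontal distance between spindle_2_wing and scrap_pot_floor below 0.055 m and z of spindle_2_wing in the frame of scrap_pot_floor between 0.055 and 0.105 m))), for 0.1 s.
3. with the first in its pot, the other spindle is in the gauge and turned as far as it goes in the same way (((horizontal distance between spindle_1_wing and keep_pot_floor below 0.055 m and z of spindle_1_wing in the frame of keep_pot_floor between 0.055 and 0.105 m and (horizontal distance between spindle_2_wing and gauge_mouth below 0.01 m and angle between spindle_2_wing's own z axis and vertical below 0.12 rad and z of spindle_2_wing in the frame of gauge_mouth below 0.0505 m and angle between the x axis of spindle_2_wing and the x axis of gauge_mouth, either way round above 0.23 rad)) or (horizontal distance between spindle_2_wing and scrap_pot_floor below 0.055 m and z of spindle_2_wing in the frame of scrap_pot_floor between 0.055 and 0.105 m and (horizontal distance between spindle_1_wing and gauge_mouth below 0.01 m and angle between spindle_1_wing's own z axis and vertical below 0.12 rad and z of spindle_1_wing in the frame of gauge_mouth below 0.0435 m and angle between the x axis of spindle_1_wing and the x axis of gauge_mouth, either way round above 1 rad)))), for 0.1 s.
At the end, for the whole second after the job is handed in: The free-turning spindle stands in the green pot and the binding one in the red pot, each tip down with its wing centre within 55 mm (horizontally) of the pot's centre and 55 to 105 mm above the pot's floor, released and at rest (under 0.02 m/s) (horizontal distance between spindle_1_wing and keep_pot_floor below 0.055 m and z of spindle_1_wing in the frame of keep_pot_floor between 0.055 and 0.105 m and horizontal distance between spindle_2_wing and scrap_pot_floor below 0.055 m and z of spindle_2_wing in the frame of scrap_pot_floor between 0.055 and 0.105 m and linear speed of each of spindle_1, spindle_2 below 0.02 m/s); the robot touches nothing.
It fails at once if the spray can, mouse or screwdriver is shifted by more than 25 mm, or the can tips (distance of any of air_can, mouse, driver from where it was at the start of the episode above 0.025 m or angle between air_can's own z axis and vertical above 0.3 rad).
It also fails if it takes over 72 s, if anything falls off the work surface, if the arm or the gripper's body presses on something with over 40 N, if the wrist force passes 120 N, or if a joint passes its speed limit or range.

## Working session

There is one attempt and no reset: what is moved stays moved. The work goes in short steps, Python scripts to look and compute and a tool call to move; the robot and the scene stay as the last step left them, time stands still between calls to the robot, and variables do not carry over. Pictures are saved under pics/ and viewed, at most 10 in all, crops included, and the job is handed in when it is done.

Besides the shell and the picture viewer there is one more tool, called after "Request:" as name(argument=value, ...), one argument or row to a line, values as JSON. servo_tool: Moves the arm, as the interface text tells. Its arguments: {"type":"object","properties":{"commands":{"type":"array","items":{"type":"object","properties":{"fingers":{"type":"number"},"slide":{"type":"array","items":{"type":"number"}},"rot":{"type":"array","items":{"type":"number"}}}}},"grip_force":{"type":"number"}},"required":["commands"]}

```bash
mkdir -p pics; cat > h.py <<'E'
from cell import arm
import numpy as np, cv2
from scipy.spatial.transform import Rotation as R
def cam(n):
    c=arm.calibration(n); o=np.array(c["orientation"],float)
    if o.shape==(3,3): M=o
    elif o.size==4: M=R.from_quat(o).as_matrix()
    else: M=R.from_euler('xyz',o,degrees=True).as_matrix()
    return c,M,np.array(c["position"])
def rays(n,uv):
    c,M,p=cam(n); uv=np.atleast_2d(uv).astype(float)
    K=np.array([[c["fx"],0,c["cx"]],[0,c["fy"],c["cy"]],[0,0,1]])
    s=cv2.undistortPoints(uv[:,None],K,np.array([c["k1"],0,0,0.]))[:,0]
    return p,M,np.c_[s,np.ones(len(s))]
def at_z(n,uv,z):
    p,M,d=rays(n,uv); w=d@M.T; return p+w*((z-p[2])/w[:,2])[:,None]
def at_d(n,uv,dep):
    p,M,d=rays(n,uv); return p+(d*np.asarray(dep).reshape(-1,1))@M.T
def cloud(n,dep,mask=None):
    m=(dep>0) if mask is None else (dep>0)&mask
    v,u=np.nonzero(m); return at_d(n,np.c_[u,v],dep[v,u]),np.c_[u,v]
E
python3 - <<'E'
from h import *
np.set_printoptions(precision=4,suppress=True)
for n in("top","side"):
    im,d=arm.read_camera(n); cv2.imwrite(f"pics/{n}0.png",im); np.savez(f"{n}0.npz",im=im,d=d)
    c=arm.calibration(n); print(n,c)
    for l in ["spindle_1_wing","gauge_mouth","rack","keep_pot_floor","scrap_pot_floor","air_can","mouse","driver"]:
        r=arm.landmark_of(n,l); print(l,[(np.round(np.array(x["xy"])*[512,384],1),round(x["conf"],2)) for x in r][:5])
print(arm.get_obs())
E
```

```text
top {'fx': 360.65813522195333, 'fy': 360.65813522195333, 'cx': 254.785599211316, 'cy': 193.5067841373333, 'k1': 0.0223098442580214, 'position': array([0.4516, 0.002 , 1.1118]), 'orientation': array([-169.4924,    1.723 ,  -91.0785])}
spindle_1_wing [(array([191.9, 211.3]), 0.69), (array([193.2, 177.6]), 0.62), (array([229.9, 190.3]), 0.53), (array([150.1, 212.9]), 0.45)]
gauge_mouth [(array([259. , 226.7]), 0.7)]
rack [(array([196.2, 235.6]), 0.96), (array([163.8, 178.8]), 0.74), (array([195.2, 213.7]), 0.6)]
keep_pot_floor [(array([358.4, 254.3]), 0.83)]
scrap_pot_floor [(array([330. , 201.5]), 0.84)]
air_can [(array([239.3, 160.9]), 0.9), (array([360.5, 252.7]), 0.53)]
mouse [(array([164.5, 179.3]), 0.95), (array([359. , 255.8]), 0.71)]
driver [(array([280.9, 152.8]), 0.54)]
side {'fx': 363.8287210277022, 'fy': 363.8287210277022, 'cx': 251.11357975401364, 'cy': 189.65472561035077, 'k1': -0.0626892457998444, 'position': array([0.5797, 0.6868, 0.6912]), 'orientation': array([-131.4452,    0.4234, -177.3259])}
spindle_1_wing [(array([233.3, 213.3]), 0.87), (array([257.9, 251.5]), 0.79), (array([212.9, 248.5]), 0.7), (array([256.2, 307. ]), 0.68)]
gauge_mouth [(array([273.2, 207.6]), 0.75)]
rack [(array([280.3, 285.5]), 0.7)]
keep_pot_floor [(array([299.1, 151.7]), 0.89)]
scrap_pot_floor [(array([251.1, 165.7]), 0.81)]
air_can [(array([189.9, 236.5]), 0.55)]
mouse [(array([200.7, 324.4]), 0.6)]
driver [(array([191.8, 195. ]), 0.76)]
{'time': 0.9, 'joints': array([71.2413, 27.5116, 91.4617, -0.0003, 61.0257, -2.6702]), 'qd': array([ 0.0297,  0.0473,  0.022 , -0.0242,  0.0349, -0.0194]), 'joint_efforts': array([  0.0027, -95.0466, -43.0642,  -0.0002,   0.0012,  -0.    ]), 'ee_pos': array([0.1801, 0.6245, 0.2453]), 'tcp_rot': array([179.9991,   0.0003, 163.9116]), 'force': array([-0.4721,  0.0039,  0.3103]), 'wrist_torque': array([ 0.0119, -0.0151, -0.0052]), 'finger_force': 0.0, 'width': 1.0017904761344993}
```

View pics/top0.png

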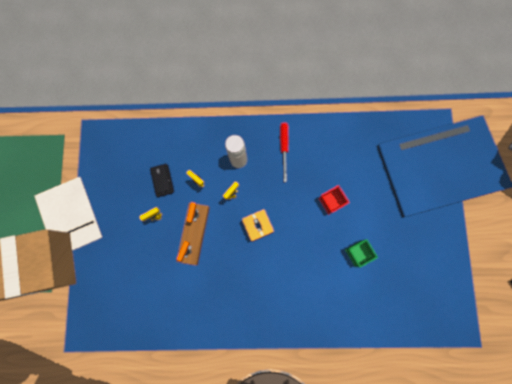

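View pics/side0.png

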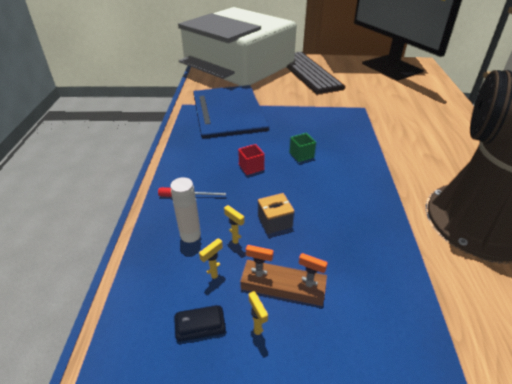

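Top picture: the orange wings, at about (191,212) and (183,251), stand in the wooden rack. The yellow look-alikes are at (195,178), (231,190) and (150,214). The gauge is at (258,226), the red pot at (333,200) and the green pot at (361,253). The can is at (236,150), the mouse at (162,180) and the driver at (285,150). In the side picture the orange wings are at (260,254) and (313,263), with yellow ones at (234,215), (211,250) and (258,310). I choose the two orange ones in the rack.

```bash
cat > m.py <<'E'
from h import *
np.set_printoptions(precision=4,suppress=True)
def wings(n,im,d):
    h=cv2.cvtColor(im,cv2.COLOR_BGR2HSV)
    P,uv=cloud(n,d); hs=h[uv[:,1],uv[:,0]]
    m=(hs[:,0]>=3)&(hs[:,0]<=16)&(hs[:,1]>190)&(hs[:,2]>120)
    mm=np.zeros(d.shape,np.uint8); mm[uv[m][:,1],uv[m][:,0]]=1
    k,l,s,c=cv2.connectedComponentsWithStats(mm)
    for i in range(1,k):
        if s[i,4]<25: continue
        q=cloud(n,d,l==i)[0]; q=q[q[:,2]>.07] if (q[:,2]>.07).sum()>5 else q
        px=(l==i).nonzero(); z=at_z(n,np.c_[px[1],px[0]],np.median(q[:,2]))
        r=cv2.minAreaRect(z[:,:2].astype(np.float32)*1000)
        w=np.linalg.svd(z[:,:2]-z[:,:2].mean(0))[2][0]
        print(n,"px",c[i],"n",s[i,4],"med",np.median(q,0),"zr",np.percentile(q[:,2],[5,50,95]),"ang",np.degrees(np.arctan2(w[1],w[0]))%180,"rect",np.round(r[0],1),np.round(r[1],1),round(r[2],1))
if __name__=="__main__":
  for n in("top","side"):
    f=np.load(n+"0.npz"); im,d=f["im"],f["d"]; wings(n,im,d)
    h=cv2.cvtColor(im,cv2.COLOR_BGR2HSV); P,uv=cloud(n,d)
    G=np.zeros(d.shape+(3,)); G[uv[:,1],uv[:,0]]=P
    for nm,px in (dict(gauge=(258,226),red=(333,200),green=(361,253),rack=(194,232)) if n=="top" else dict(gauge=(275,210),red=(251,160),green=(302,148),rack=(285,285))).items():
        H,S=h[...,0],h[...,1]
        col={"gauge":(H>8)&(H<30)&(G[...,2]>.053)&(G[...,2]<.07),"rack":(H<20)&(G[...,2]>.022)&(G[...,2]<.036),"red":((H<8)|(H>172))&(S>120)&(G[...,2]>.05),"green":(H>45)&(H<80)&(S>120)&(G[...,2]>.05)}[nm]
        w=np.zeros(d.shape,bool); r=22 if nm!="rack" else 45; w[max(0,px[1]-r):px[1]+r,px[0]-r:px[0]+r]=1
        m=(col&w); 
        if m.sum()<10: print(n,nm,"few",m.sum()); continue
        v,u=np.nonzero(m); q=at_z(n,np.c_[u,v],.03 if nm=="rack" else .06)
        r=cv2.minAreaRect(q[:,:2].astype(np.float32)*1000); print(n,nm,m.sum(),np.round(r[0],1),np.round(r[1],1),round(r[2],1),"medz",np.median(G[m][:,2]))
  f=np.load("top0.npz")["im"]
  a=cv2.resize(f[165:275,135:285],(600,440),interpolation=cv2.INTER_CUBIC); b=np.load("side0.npz")["im"][185:320,195:335]
  cv2.imwrite("pics/crop1.png",np.vstack([a]))
  cv2.imwrite("pics/crop2.png",cv2.resize(b,(580,560),interpolation=cv2.INTER_CUBIC))
E
python3 m.py
```

```text
top px [190.8839 212.4643] n 112 med [0.5892 0.209  0.1111] zr [0.0973 0.1111 0.1147] ang 168.17270288233615 rect [587.8 208.7] [17. 55.] 78.3
top px [182.8049 250.3171] n 123 med [0.4832 0.2301 0.1113] zr [0.0969 0.1113 0.1142] ang 159.21448940659513 rect [482.8 230. ] [17.7 56.3] 69.8
top gauge 501 [554.9  24.6] [70.2 69.6] 22.4 medz 0.060097233901562186
top red 113 [ 625.8 -203.1] [57.9 61.1] 28.5 medz 0.05982704892509094
top green 114 [ 468.4 -272.4] [59.4 60. ] 27.2 medz 0.05892114837767637
top rack 851 [567.3 228.9] [246.4 126.1] 14.8 medz 0.030067885877463008
side px [259.5825 250.4563] n 103 med [0.588  0.2156 0.1107] zr [0.1078 0.1107 0.1125] ang 167.33454239295034 rect [589.1 215.9] [11.  49.5] 77.9
side px [313.049  260.4314] n 102 med [0.4824 0.236  0.1103] zr [0.1085 0.1103 0.1116] ang 157.12110471941332 rect [482.2 236.9] [10.3 49.4] 68.4
side gauge 552 [553.6  29.6] [71.5 75.5] 22.3 medz 0.05861385860257501
side red 126 [ 625.3 -192.4] [59.2 66.6] 26.4 medz 0.0552109322899893
side green 121 [ 467.  -263.1] [60.2 63.7] 27.9 medz 0.05533997360960674
side rack 1787 [543.6 261.3] [134.7 178.3] 78.4 medz 0.028407311265934765
```

View pics/crop1.png

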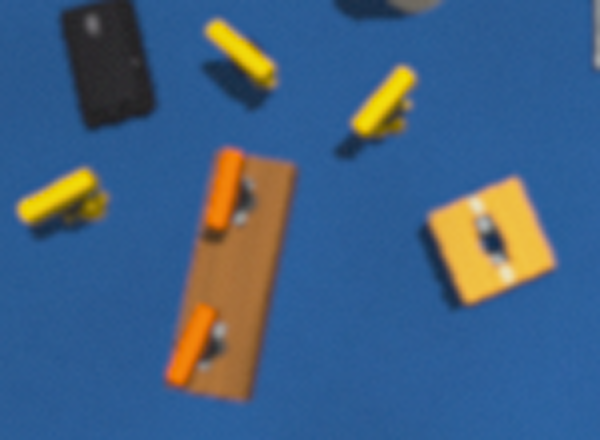

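```bash
python3 - <<'E'
from h import *
np.set_printoptions(precision=4,suppress=True)
for n in("top","side"):
    for l,z in [("spindle_1_wing",.1),("gauge_mouth",.06),("keep_pot_floor",.004),("scrap_pot_floor",.004),("mouse",0),("air_can",0)]:
        for x in arm.landmark_of(n,l)[:5]:
            print(n,l,np.round(np.array(x["xy"])*[512,384],1),at_z(n,np.array(x["xy"])*[512,384],z)[0],round(x["conf"],2))
E
```

```text
top spindle_1_wing [191.9 211.3] [0.5928 0.2086 0.1   ] 0.69
top spindle_1_wing [193.2 177.6] [0.691  0.2062 0.1   ] 0.62
top spindle_1_wing [229.9 190.3] [0.6509 0.1001 0.1   ] 0.53
top spindle_1_wing [150.1 212.9] [0.591  0.3279 0.1   ] 0.45
top gauge_mouth [259.  226.7] [0.5485 0.0195 0.06  ] 0.7
top keep_pot_floor [358.4 254.3] [ 0.4649 -0.2757  0.004 ] 0.83
top scrap_pot_floor [330.  201.5] [ 0.627  -0.2004  0.004 ] 0.84
top mouse [164.5 179.3] [0.7114 0.3178 0.    ] 0.95
top mouse [359.  255.8] [ 0.4604 -0.2782  0.    ] 0.71
top air_can [239.3 160.9] [0.7656 0.079  0.    ] 0.9
top air_can [360.5 252.7] [ 0.4695 -0.2833  0.    ] 0.53
side spindle_1_wing [233.3 213.3] [0.6521 0.1015 0.1   ] 0.87
side spindle_1_wing [257.9 251.5] [0.5923 0.21   0.1   ] 0.79
side spindle_1_wing [212.9 248.5] [0.6861 0.2061 0.1   ] 0.7
side spindle_1_wing [256.2 307. ] [0.5911 0.3378 0.1   ] 0.68
side gauge_mouth [273.2 207.6] [0.5597 0.0381 0.06  ] 0.75
side keep_pot_floor [299.1 151.7] [ 0.4744 -0.2816  0.004 ] 0.89
side scrap_pot_floor [251.1 165.7] [ 0.6263 -0.2019  0.004 ] 0.81
side mouse [200.7 324.4] [0.7046 0.3236 0.    ] 0.6
side air_can [189.9 236.5] [0.7668 0.0889 0.    ] 0.55
```

Crop: both orange wings sit in the rack and are clearly orange. The gauge's white marks run along about 22° in the world, the same as its block edge. Moving to the near orange spindle first.

Request:
servo_tool(
  commands=[
    {"fingers": 0.6, "slide": [17, -22, 0], "rot": [0, 0, -0.005]},
    {"fingers": 0.6, "slide": [17, -22, 0], "rot": [0, 0, -0.005]},
    {"fingers": 0.6, "slide": [17, -22, 0], "rot": [0, 0, -0.005]},
    {"fingers": 0.6, "slide": [17, -22, 0], "rot": [0, 0, -0.005]},
    {"fingers": 0.6, "slide": [17, -22, 0], "rot": [0, 0, -0.005]},
    {"fingers": 0.6, "slide": [17, -22, 0], "rot": [0, 0, -0.005]},
    {"fingers": 0.6, "slide": [17, -22, 0], "rot": [0, 0, -0.005]},
    {"fingers": 0.6, "slide": [17, -22, 0], "rot": [0, 0, -0.005]},
    {"fingers": 0.6, "slide": [17, -22, 0], "rot": [0, 0, -0.005]},
    {"fingers": 0.6, "slide": [17, -22, 0], "rot": [0, 0, -0.005]},
    {"fingers": 0.6, "slide": [17, -22, 0], "rot": [0, 0, -0.005]},
    {"fingers": 0.6, "slide": [17, -22, 0], "rot": [0, 0, -0.005]},
    {"fingers": 0.6, "slide": [17, -22, 0], "rot": [0, 0, -0.005]},
    {"fingers": 0.6, "slide": [17, -22, 0], "rot": [0, 0, -0.005]},
    {"fingers": 0.6, "slide": [17, -22, 0], "rot": [0, 0, -0.005]},
    {"fingers": 0.6, "slide": [17, -22, 0], "rot": [0, 0, -0.005]},
    {"fingers": 0.6, "slide": [17, -22, 0]},
    {"fingers": 0.6, "slide": [14, -19, 0]},
    {"fingers": 0.6, "slide": [0, 0, 0]},
    {"fingers": 0.6, "slide": [0, 0, 0]},
  ],
  grip_force=60,
)

```text
schema error: expected keys fingers, slide, rot
```

All three keys are required in every row.

Request:
servo_tool(
  commands=[
    {"fingers": 0.6, "slide": [17, -22, 0], "rot": [0, 0, -0.005]},
    {"fingers": 0.6, "slide": [17, -22, 0], "rot": [0, 0, -0.005]},
    {"fingers": 0.6, "slide": [17, -22, 0], "rot": [0, 0, -0.005]},
    {"fingers": 0.6, "slide": [17, -22, 0], "rot": [0, 0, -0.005]},
    {"fingers": 0.6, "slide": [17, -22, 0], "rot": [0, 0, -0.005]},
    {"fingers": 0.6, "slide": [17, -22, 0], "rot": [0, 0, -0.005]},
    {"fingers": 0.6, "slide": [17, -22, 0], "rot": [0, 0, -0.005]},
    {"fingers": 0.6, "slide": [17, -22, 0], "rot": [0, 0, -0.005]},
    {"fingers": 0.6, "slide": [17, -22, 0], "rot": [0, 0, -0.005]},
    {"fingers": 0.6, "slide": [17, -22, 0], "rot": [0, 0, -0.005]},
    {"fingers": 0.6, "slide": [17, -22, 0], "rot": [0, 0, -0.005]},
    {"fingers": 0.6, "slide": [17, -22, 0], "rot": [0, 0, -0.005]},
    {"fingers": 0.6, "slide": [17, -22, 0], "rot": [0, 0, -0.005]},
    {"fingers": 0.6, "slide": [17, -22, 0], "rot": [0, 0, -0.005]},
    {"fingers": 0.6, "slide": [17, -22, 0], "rot": [0, 0, -0.005]},
    {"fingers": 0.6, "slide": [17, -22, 0], "rot": [0, 0, -0.005]},
    {"fingers": 0.6, "slide": [17, -22, 0], "rot": [0, 0, 0]},
    {"fingers": 0.6, "slide": [14, -19, 0], "rot": [0, 0, 0]},
    {"fingers": 0.6, "slide": [0, 0, 0], "rot": [0, 0, 0]},
    {"fingers": 0.6, "slide": [0, 0, 0], "rot": [0, 0, 0]},
  ],
  grip_force=60,
)

```text
time: 3.17
ee_pos: [0.4837, 0.2306, 0.2453]
tcp_rot: [180.0, 0.0, 159.2]
force: [-0.3, 0.6, -0.4]
width: 0.595
finger_force: 0.0
```

Request:
servo_tool(
  commands=[
    {"fingers": 0.6, "slide": [-0.5, 1, -20], "rot": [0, 0, 0]},
    {"fingers": 0.6, "slide": [0, 0, -25], "rot": [0, 0, 0]},
    {"fingers": 0.6, "slide": [0, 0, -25], "rot": [0, 0, 0]},
    {"fingers": 0.6, "slide": [0, 0, -25], "rot": [0, 0, 0]},
    {"fingers": 0.6, "slide": [0, 0, -20], "rot": [0, 0, 0]},
    {"fingers": 0.6, "slide": [0, 0, -15], "rot": [0, 0, 0]},
    {"fingers": 0.6, "slide": [0, 0, -11], "rot": [0, 0, 0]},
    {"fingers": 0.6, "slide": [0, 0, 0], "rot": [0, 0, 0]},
    {"fingers": 0.6, "slide": [0, 0, 0], "rot": [0, 0, 0]},
  ],
)

```text
time: 3.92
ee_pos: [0.4822, 0.2329, 0.1043]
tcp_rot: [-180.0, -0.0, 159.4]
force: [0.2, 0.1, -0.1]
width: 0.601
finger_force: 0.0
```

```bash
python3 - <<'E'
from h import *
im,d=arm.read_camera("side"); im2,_=arm.read_camera("top")
a=cv2.resize(im[190:300,240:350],(600,600)); cv2.imwrite("pics/c3.png",a)
o=arm.get_obs(); print(o["ee_pos"],o["force"],o["width"])
E
```

```text
[0.48299686 0.23301965 0.10521415] [ 0.50365023  0.12389732 -0.91000737] 0.5990450884355377
```

View pics/c3.png

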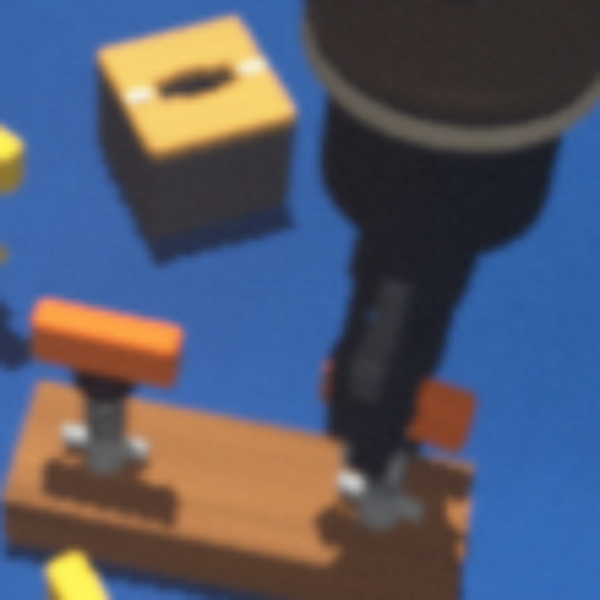

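The fingers straddle the near spindle's wing, which shows at (325–475, 370–445) in the crop. Closing on it.

Request:
servo_tool(
  commands=[
    {"fingers": 0, "slide": [0, 0, 0], "rot": [0, 0, 0]},
    {"fingers": 0, "slide": [0, 0, 0], "rot": [0, 0, 0]},
    {"fingers": 0, "slide": [0, 0, 0], "rot": [0, 0, 0]},
    {"fingers": 0, "slide": [0, 0, 0], "rot": [0, 0, 0]},
    {"fingers": 0, "slide": [0, 0, 0], "rot": [0, 0, 0]},
    {"fingers": 0, "slide": [0, 0, 0], "rot": [0, 0, 0]},
    {"fingers": 0, "slide": [0, 0, 0], "rot": [0, 0, 0]},
  ],
  grip_force=60,
)

```text
time: 4.6
ee_pos: [0.4831, 0.2327, 0.1051]
tcp_rot: [180.0, 0.1, 159.3]
force: [-0.9, -0.6, 8.5]
width: 0.152
finger_force: 59.3
```

Request:
servo_tool(
  commands=[
    {"fingers": 0, "slide": [0, 0, 8], "rot": [0, 0, 0]},
    {"fingers": 0, "slide": [0, 0, 12], "rot": [0, 0, 0]},
    {"fingers": 0, "slide": [0, 0, 20], "rot": [0, 0, 0]},
    {"fingers": 0, "slide": [0, 0, 20], "rot": [0, 0, 0]},
    {"fingers": 0, "slide": [0, 0, 20], "rot": [0, 0, 0]},
    {"fingers": 0, "slide": [3, -9, 10], "rot": [0, 0, 0.04]},
    {"fingers": 0, "slide": [6, -18, 0], "rot": [0, 0, 0.06]},
    {"fingers": 0, "slide": [7, -20, 0], "rot": [0, 0, 0.08]},
    {"fingers": 0, "slide": [7, -20, 0], "rot": [0, 0, 0.08]},
    {"fingers": 0, "slide": [7, -20, 0], "rot": [0, 0, 0.08]},
    {"fingers": 0, "slide": [7, -20, 0], "rot": [0, 0, 0.08]},
    {"fingers": 0, "slide": [7, -20, 0], "rot": [0, 0, 0.08]},
    {"fingers": 0, "slide": [7, -20, 0], "rot": [0, 0, 0.08]},
    {"fingers": 0, "slide": [7, -20, 0], "rot": [0, 0, 0.08]},
    {"fingers": 0, "slide": [7, -20, 0], "rot": [0, 0, 0.08]},
    {"fingers": 0, "slide": [7, -20, 0], "rot": [0, 0, 0.08]},
    {"fingers": 0, "slide": [0, 0, 0], "rot": [0, 0, 0]},
    {"fingers": 0, "slide": [0, 0, 0], "rot": [0, 0, 0]},
  ],
)

```text
time: 6.1
ee_pos: [0.5548, 0.0246, 0.1947]
tcp_rot: [-180.0, 0.0, -153.8]
force: [-0.8, 1.0, -1.1]
width: 0.147
finger_force: 58.9
```

Request:
servo_tool(
  commands=[
    {"fingers": 0, "slide": [0, 0, 0], "rot": [0, 0, -0.066]},
    {"fingers": 0, "slide": [0, 0, 0], "rot": [0, 0, 0]},
    {"fingers": 0, "slide": [0, 0, 0], "rot": [0, 0, 0]},
  ],
)

```text
time: 6.35
ee_pos: [0.5543, 0.0262, 0.1945]
tcp_rot: [180.0, -0.0, -157.4]
force: [-0.5, 0.8, -1.2]
width: 0.144
finger_force: 58.9
```

```bash
python3 - <<'E'
from h import *
np.set_printoptions(precision=4,suppress=True)
im,d=arm.read_camera("side"); np.savez("side1.npz",im=im,d=d)
cv2.imwrite("pics/c4.png",cv2.resize(im[130:250,220:340],(600,600),interpolation=cv2.INTER_CUBIC))
P,uv=cloud("side",d); o=arm.get_obs(); t=o["ee_pos"]; print(t,o["tcp_rot"],o["force"])
m=(np.hypot(*(P[:,:2]-t[:2]).T)<.04)&(P[:,2]<t[2]+.02)&(P[:,2]>.065)
a=np.radians(22.4); ex=np.array([np.cos(a),np.sin(a)]); ey=np.array([-ex[1],ex[0]])
for z in np.arange(.07,.215,.006):
    k=m&(abs(P[:,2]-z)<.003)
    if k.sum()>2:
        q=(P[k][:,:2]-t[:2])@np.c_[ex,ey]*1000; print(round(z,3),k.sum(),"along",q[:,0].min().round(1),q[:,0].max().round(1),"mid",q[:,0].mean().round(1),"across",q[:,1].max().round(1),"cols",uv[k][:,0].min(),uv[k][:,0].max(),np.median(uv[k][:,1]))
E
```

```text
[0.5544 0.0262 0.1945] [ 179.997     0.0002 -157.3643] [-0.702   0.5391 -1.4135]
0.1 10 along -5.4 6.3 mid 0.9 across 9.0 cols 274 279 194.0
0.106 13 along -8.1 6.6 mid 1.3 across 10.4 cols 274 280 192.0
0.112 13 along -7.5 6.1 mid 0.4 across 9.7 cols 274 280 190.0
0.118 15 along -7.5 6.5 mid 0.7 across 8.6 cols 274 280 188.0
0.124 17 along -17.2 15.4 mid 1.3 across 8.5 cols 270 284 186.0
0.13 33 along -18.4 15.9 mid -0.4 across 8.7 cols 270 284 184.0
0.136 16 along -6.5 6.4 mid 1.0 across 8.7 cols 274 280 183.0
0.142 11 along -4.9 5.8 mid 2.0 across 8.8 cols 274 280 181.0
0.148 17 along -8.8 7.5 mid 0.8 across 8.1 cols 274 281 179.0
0.154 12 along -9.9 6.1 mid 0.6 across 8.5 cols 274 281 177.0
0.16 14 along -8.2 6.5 mid 0.6 across 10.4 cols 275 281 175.0
0.166 5 along -1.3 8.0 mid 3.2 across 8.8 cols 275 279 174.0
0.172 23 along -10.1 11.7 mid 1.3 across 15.1 cols 273 283 172.0
0.178 26 along -26.5 25.9 mid 3.1 across 13.6 cols 266 289 170.0
0.184 36 along -28.1 26.6 mid 3.5 across 19.3 cols 266 290 168.0
0.19 52 along -27.9 26.9 mid 2.6 across 20.5 cols 267 290 167.0
0.196 54 along -28.0 26.4 mid 4.0 across 21.0 cols 267 290 164.0
0.202 58 along -24.8 25.6 mid 8.1 across 22.7 cols 267 289 162.0
0.208 27 along -7.0 11.6 mid 4.6 across 21.2 cols 272 284 161.0
0.214 14 along -6.0 11.1 mid 5.6 across 22.0 cols 272 284 159.0
```

View pics/c4.png

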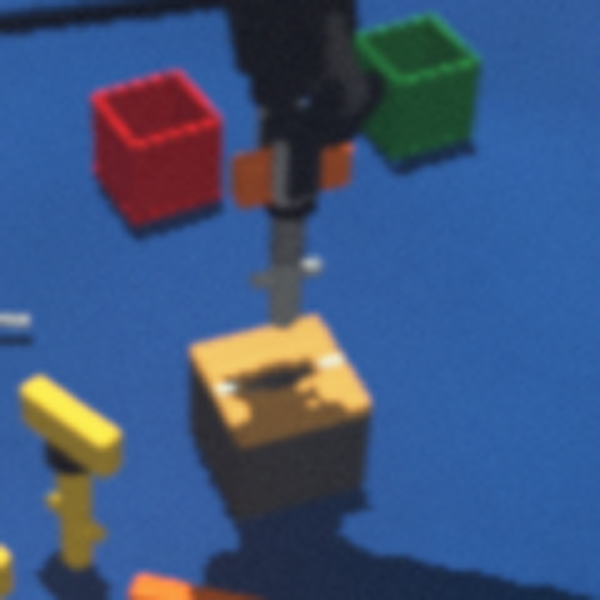

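The spindle hangs straight over the gauge, tip at (290,325) and gauge hole at (277,377) in the crop. I'll refine the gauge centre from both cameras, brass pixels only.

```bash
python3 - <<'E'
from h import *
np.set_printoptions(precision=1,suppress=True)
for n,px in (("top",(258,226)),("side",(275,210))):
    f=np.load(n+"0.npz"); im,d=f["im"],f["d"]; h=cv2.cvtColor(im,cv2.COLOR_BGR2HSV)
    w=np.zeros(d.shape,bool); w[px[1]-25:px[1]+25,px[0]-25:px[0]+25]=1
    br=w&(h[...,2]>140)&((h[...,0]<30)|(h[...,1]<60))
    k,l,s,c=cv2.connectedComponentsWithStats(br.astype(np.uint8)); i=1+s[1:,4].argmax(); br=l==i
    v,u=np.nonzero(br); q=at_z(n,np.c_[u,v],.06)[:,:2]*1000; r=cv2.minAreaRect(q.astype(np.float32)); print(n,r)
    P,_=cloud(n,d,br); print("depth centre mean",P.mean(0)*1000, "z pct",np.percentile(P[:,2]*1000,[10,50,90]))
    # hole: dark pixels enclosed
    hull=np.zeros(d.shape,np.uint8); cv2.fillConvexPoly(hull,cv2.convexHull(np.c_[u,v].astype(np.int32)),1)
    hull=cv2.erode(hull,np.ones((5,5)))>0
    hd=hull&(h[...,2]<120); v,u=np.nonzero(hd); q=at_z(n,np.c_[u,v],.06)[:,:2]*1000; print("hole",hd.sum(),q.mean(0),cv2.minAreaRect(q.astype(np.float32)))
    wm=hull&(h[...,1]<110)&(h[...,2]>140); v,u=np.nonzero(wm); q=at_z(n,np.c_[u,v],.06)[:,:2]*1000; print("white",wm.sum(),q.mean(0),np.degrees(np.arctan2(*np.linalg.svd(q-q.mean(0))[2][0][::-1]))%180)
E
```

```text
top ((555.5360717773438, 23.44820785522461), (74.39859771728516, 74.15319061279297), 22.070064544677734)
depth centre mean [555.9  23.6  53. ] z pct [24.5 59.6 62.6]
hole 27 [553.6  22.8] ((552.7423706054688, 22.69402313232422), (19.59444236755371, 11.751893997192383), 25.43385124206543)
white 45 [556.1  25.2] 21.818763758006213
side ((554.5455322265625, 27.517192840576172), (71.6974868774414, 72.56349182128906), 22.3435115814209)
depth centre mean [554.5  26.   57.9] z pct [56.8 58.7 60.2]
hole 41 [554.6  27.9] ((554.7421875, 27.924875259399414), (32.36514663696289, 12.576543807983398), 21.676673889160156)
white 18 [557.3  27.6] 21.21364751268306
```

Request:
servo_tool(
  commands=[
    {"fingers": 0, "slide": [0.8, 0, -10], "rot": [0, 0, 0]},
    {"fingers": 0, "slide": [0, 0, -12], "rot": [0, 0, 0]},
    {"fingers": 0, "slide": [0, 0, -8], "rot": [0, 0, 0]},
    {"fingers": 0, "slide": [0, 0, -4], "rot": [0, 0, 0]},
    {"fingers": 0, "slide": [0, 0, -3], "rot": [0, 0, 0]},
    {"fingers": 0, "slide": [0, 0, -2], "rot": [0, 0, 0]},
    {"fingers": 0, "slide": [0, 0, 0], "rot": [0, 0, 0]},
  ],
)

```text
time: 6.98
ee_pos: [0.5554, 0.0256, 0.155]
tcp_rot: [180.0, -0.0, -157.5]
force: [-0.6, 0.5, -2.1]
width: 0.151
finger_force: 58.9
```

Request:
servo_tool(
  commands=[
    {"fingers": 0, "slide": [0, 0, -5], "rot": [0, 0, 0]},
    {"fingers": 0, "slide": [0, 0, -6], "rot": [0, 0, 0]},
    {"fingers": 0, "slide": [0, 0, -6], "rot": [0, 0, 0]},
    {"fingers": 0, "slide": [0, 0, -3], "rot": [0, 0, 0]},
    {"fingers": 0, "slide": [0, 0, -2], "rot": [0, 0, 0]},
    {"fingers": 0, "slide": [0, 0, 0], "rot": [0, 0, 0]},
  ],
)

```text
time: 7.48
ee_pos: [0.5551, 0.0255, 0.1327]
tcp_rot: [180.0, -0.0, -157.5]
force: [-0.0, 0.1, -1.3]
width: 0.151
finger_force: 58.9
```

Request:
servo_tool(
  commands=[
    {"fingers": 0, "slide": [0, 0, -3], "rot": [0, 0, 0]},
    {"fingers": 0, "slide": [0, 0, -4], "rot": [0, 0, 0]},
    {"fingers": 0, "slide": [0, 0, -4], "rot": [0, 0, 0]},
    {"fingers": 0, "slide": [0, 0, -3], "rot": [0, 0, 0]},
    {"fingers": 0, "slide": [0, 0, -2], "rot": [0, 0, 0]},
    {"fingers": 0, "slide": [0, 0, 0], "rot": [0, 0, 0]},
  ],
)

```text
time: 7.98
ee_pos: [0.5551, 0.0255, 0.1168]
tcp_rot: [180.0, -0.0, -157.5]
force: [-0.7, 0.8, -1.2]
width: 0.149
finger_force: 58.9
```

Request:
servo_tool(
  commands=[
    {"fingers": 0, "slide": [0, 0, -2], "rot": [0, 0, 0]},
    {"fingers": 0, "slide": [0, 0, -1.5], "rot": [0, 0, 0]},
    {"fingers": 0, "slide": [0, 0, -0.5], "rot": [0, 0, 0]},
    {"fingers": 0, "slide": [0, 0, 0], "rot": [0, 0, 0]},
  ],
)

```text
time: 8.32
ee_pos: [0.5554, 0.0255, 0.1132]
tcp_rot: [180.0, -0.0, -157.5]
force: [-0.1, 0.2, -1.4]
width: 0.147
finger_force: 58.9
```

```bash
python3 -c "
from h import *
o=arm.get_obs();print(o['ee_pos'],o['force'],o['wrist_torque'],o['time'])"
```

```text
[0.55537159 0.02553632 0.11320506] [-0.06438543  0.21040105 -1.36732914] [ 0.00393952  0.01907396 -0.04194136] 8.3167
```

Request:
servo_tool(
  commands=[
    {"fingers": 0, "slide": [0, 0, -1], "rot": [0, 0, 0]},
    {"fingers": 0, "slide": [0, 0, 0], "rot": [0, 0, -0.03]},
    {"fingers": 0, "slide": [0, 0, -0.2], "rot": [0, 0, -0.04]},
    {"fingers": 0, "slide": [0, 0, -0.3], "rot": [0, 0, -0.05]},
    {"fingers": 0, "slide": [0, 0, 0], "rot": [0, 0, 0]},
  ],
)

```text
time: 8.73
ee_pos: [0.556, 0.0256, 0.1127]
tcp_rot: [-180.0, 0.1, -164.5]
force: [-2.5, -0.2, 14.7]
width: 0.151
finger_force: 61.1
```

```bash
python3 -c "
from h import *
o=arm.get_obs();print(o['ee_pos'],o['tcp_rot'],o['force'],o['wrist_torque'],o['time'])"
```

```text
[0.55596039 0.0256206  0.11274218] [-1.79981490e+02  8.08895287e-02 -1.64541924e+02] [-2.52904986 -0.17193084 14.65079125] [ 0.1411483   0.56009082 -0.13066967] 8.7333
```

Request:
servo_tool(
  commands=[
    {"fingers": 0, "slide": [0, 0, -0.2], "rot": [0, 0, -0.04]},
    {"fingers": 0, "slide": [0, 0, -0.3], "rot": [0, 0, -0.04]},
    {"fingers": 0, "slide": [0, 0, -0.2], "rot": [0, 0, -0.04]},
    {"fingers": 0, "slide": [0, 0, 0], "rot": [0, 0, 0]},
  ],
)

```text
time: 9.07
ee_pos: [0.5563, 0.0257, 0.1125]
tcp_rot: [-180.0, 0.1, -171.4]
force: [-3.5, 1.0, 22.0]
width: 0.148
finger_force: 62.3
```

```bash
cat > s.py <<'E'
from h import *
o=arm.get_obs();print(o['ee_pos'].round(4),o['tcp_rot'].round(2),o['force'].round(1),o['wrist_torque'].round(3),o['time'])
E
python3 s.py
```

```text
[0.5563 0.0257 0.1125] [-1.7999e+02  1.3000e-01 -1.7139e+02] [-3.5  1.  22. ] [ 0.524  0.73  -0.092] 9.0667
```

Request:
servo_tool(
  commands=[
    {"fingers": 0, "slide": [0, 0, 0], "rot": [0, 0, -0.04]},
    {"fingers": 0, "slide": [0, 0, 0], "rot": [0, 0, -0.04]},
    {"fingers": 0, "slide": [0, 0, -0.2], "rot": [0, 0, -0.04]},
    {"fingers": 0, "slide": [0, 0, 0], "rot": [0, 0, 0]},
  ],
)

```text
time: 9.4
ee_pos: [0.5565, 0.0255, 0.1122]
tcp_rot: [-180.0, 0.1, -178.3]
force: [-2.5, -1.3, 17.9]
width: 0.148
finger_force: 61.6
```

```bash
python3 s.py
```

```text
[0.5565 0.0255 0.1122] [-1.7999e+02  1.5000e-01 -1.7825e+02] [-2.5 -1.3 17.9] [-0.377  0.34  -0.129] 9.4
```

Request:
servo_tool(
  commands=[
    {"fingers": 0, "slide": [0, 0, -0.3], "rot": [0, 0, -0.04]},
    {"fingers": 0, "slide": [0, 0, -0.3], "rot": [0, 0, -0.04]},
    {"fingers": 0, "slide": [0, 0, -0.2], "rot": [0, 0, -0.04]},
    {"fingers": 0, "slide": [0, 0, 0], "rot": [0, 0, 0]},
  ],
)

```text
time: 9.73
ee_pos: [0.5567, 0.0254, 0.1119]
tcp_rot: [-180.0, 0.2, 175.0]
force: [-3.9, -0.6, 29.1]
width: 0.149
finger_force: 67.5
```

```bash
python3 s.py
```

```text
[0.5567 0.0254 0.1119] [-179.98    0.19  174.96] [-3.9 -0.6 29.1] [-0.159  0.713  1.28 ] 9.7333
```

Request:
servo_tool(
  commands=[
    {"fingers": 0, "slide": [0, 0, 0.3], "rot": [0, 0, -0.04]},
    {"fingers": 0, "slide": [0, 0, 0], "rot": [0, 0, -0.03]},
    {"fingers": 0, "slide": [0, 0, 0], "rot": [0, 0, 0]},
  ],
)

```text
time: 9.98
ee_pos: [0.5567, 0.0254, 0.1121]
tcp_rot: [-180.0, 0.2, 171.0]
force: [-3.0, -0.6, 23.7]
width: 0.153
finger_force: 83.2
```

```bash
python3 s.py; python3 - <<'E'
from h import *
im,d=arm.read_camera("side"); np.savez("side2.npz",im=im,d=d)
cv2.imwrite("pics/c5.png",cv2.resize(im[150:250,220:340],(720,600),interpolation=cv2.INTER_CUBIC))
E
```

```text
[0.5567 0.0254 0.1121] [-179.98    0.18  171.04] [-3.  -0.6 23.7] [-0.188  0.506  2.039] 9.9833
```

View pics/c5.png

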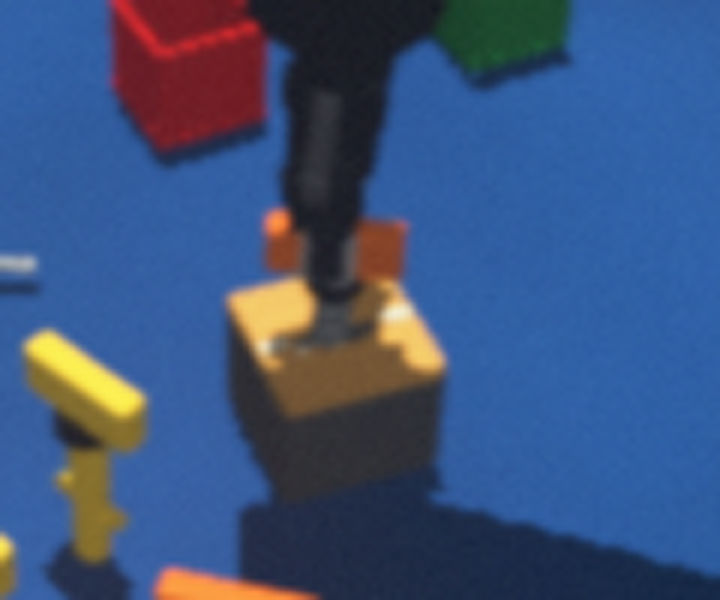

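Torque is building (2 Nm) at about 0.5 rad, but there is also a vertical preload. I'll take off the preload, back up a little and retry, so a pressed-in jam isn't mistaken for a burr.

Request:
servo_tool(
  commands=[
    {"fingers": 0, "slide": [0, 0, 0.5], "rot": [0, 0, 0.05]},
    {"fingers": 0, "slide": [0, 0, 0.5], "rot": [0, 0, 0.05]},
    {"fingers": 0, "slide": [0, 0, 0.5], "rot": [0, 0, 0.05]},
    {"fingers": 0, "slide": [0, 0, 0], "rot": [0, 0, 0.05]},
    {"fingers": 0, "slide": [0, 0, 0], "rot": [0, 0, 0]},
  ],
)

```text
time: 10.45
ee_pos: [0.5563, 0.0255, 0.1127]
tcp_rot: [-180.0, 0.1, -177.3]
force: [-0.1, 0.2, 7.4]
width: 0.15
finger_force: 60.2
```

```bash
python3 s.py
```

```text
[0.5563 0.0255 0.1127] [-1.7999e+02  1.1000e-01 -1.7732e+02] [-0.1  0.2  7.4] [-0.144 -0.067  0.001] 10.45
```

Request:
servo_tool(
  commands=[
    {"fingers": 0, "slide": [0, 0, -0.2], "rot": [0, 0, -0.04]},
    {"fingers": 0, "slide": [0, 0, -0.2], "rot": [0, 0, -0.04]},
    {"fingers": 0, "slide": [0, 0, -0.2], "rot": [0, 0, -0.04]},
    {"fingers": 0, "slide": [0, 0, 0], "rot": [0, 0, 0]},
  ],
)

```text
time: 10.78
ee_pos: [0.5564, 0.0254, 0.1124]
tcp_rot: [-180.0, 0.1, 175.5]
force: [-0.2, -1.3, 14.5]
width: 0.149
finger_force: 64.5
```

```bash
python3 s.py
```

```text
[0.5564 0.0254 0.1124] [-1.7998e+02  1.3000e-01  1.7553e+02] [-0.2 -1.3 14.5] [-0.268  0.221  1.193] 10.7833
```

Request:
servo_tool(
  commands=[
    {"fingers": 0, "slide": [0, 0, -0.2], "rot": [0, 0, -0.04]},
    {"fingers": 0, "slide": [0, 0, -0.2], "rot": [0, 0, -0.04]},
    {"fingers": 0, "slide": [0, 0, 0], "rot": [0, 0, 0]},
  ],
)

```text
time: 11.03
ee_pos: [0.5565, 0.0254, 0.1123]
tcp_rot: [-180.0, 0.2, 171.0]
force: [-3.1, -0.2, 20.4]
width: 0.152
finger_force: 82.9
```

```bash
python3 s.py
```

```text
[0.5565 0.0254 0.1123] [-1.7998e+02  1.6000e-01  1.7101e+02] [-3.1 -0.2 20.4] [-0.157  0.403  2.059] 11.0333
```

It hits the same hard stop at about 0.42 rad with low preload, so this spindle binds and goes to the red pot. Turning back and lifting.

Request:
servo_tool(
  commands=[
    {"fingers": 0, "slide": [0, 0, 0.4], "rot": [0, 0, 0.09]},
    {"fingers": 0, "slide": [0, 0, 0.4], "rot": [0, 0, 0.1]},
    {"fingers": 0, "slide": [0, 0, 0.4], "rot": [0, 0, 0.1]},
    {"fingers": 0, "slide": [0, 0, 0.4], "rot": [0, 0, 0.1]},
    {"fingers": 0, "slide": [0, 0, 0.4], "rot": [0, 0, 0.1]},
    {"fingers": 0, "slide": [0, 0, 0.3], "rot": [0, 0, 0.06]},
    {"fingers": 0, "slide": [0, 0, 0], "rot": [0, 0, 0]},
    {"fingers": 0, "slide": [0, 0, 2], "rot": [0, 0, 0]},
    {"fingers": 0, "slide": [0, 0, 2], "rot": [0, 0, 0]},
    {"fingers": 0, "slide": [0, 0, 0], "rot": [0, 0, 0]},
  ],
)

```text
time: 11.87
ee_pos: [0.5556, 0.0255, 0.1176]
tcp_rot: [-180.0, 0.0, -157.6]
force: [0.2, -1.1, -1.3]
width: 0.154
finger_force: 58.9
```

```bash
python3 s.py
```

```text
[0.5556 0.0255 0.1176] [-1.7999e+02  3.0000e-02 -1.5757e+02] [ 0.2 -1.1 -1.3] [-0.009 -0.049  0.023] 11.8667
```

Request:
servo_tool(
  commands=[
    {"fingers": 0, "slide": [0, 0, 8], "rot": [0, 0, 0]},
    {"fingers": 0, "slide": [0, 0, 10], "rot": [0, 0, 0]},
    {"fingers": 0, "slide": [0, 0, 15], "rot": [0, 0, 0]},
    {"fingers": 0, "slide": [0, 0, 20], "rot": [0, 0, 0]},
    {"fingers": 0, "slide": [0, 0, 20], "rot": [0, 0, 0]},
    {"fingers": 0, "slide": [6, -19, 4], "rot": [0, 0, 0]},
    {"fingers": 0, "slide": [7, -23, 0], "rot": [0, 0, 0]},
    {"fingers": 0, "slide": [7, -23, 0], "rot": [0, 0, 0]},
    {"fingers": 0, "slide": [7, -23, 0], "rot": [0, 0, 0]},
    {"fingers": 0, "slide": [7, -23, 0], "rot": [0, 0, 0]},
    {"fingers": 0, "slide": [7, -23, 0], "rot": [0, 0, 0]},
    {"fingers": 0, "slide": [7, -23, 0], "rot": [0, 0, 0]},
    {"fingers": 0, "slide": [7, -23, 0], "rot": [0, 0, 0]},
    {"fingers": 0, "slide": [7, -23, 0], "rot": [0, 0, 0]},
    {"fingers": 0, "slide": [7, -23, 0], "rot": [0, 0, 0]},
    {"fingers": 0, "slide": [1, -2, 0], "rot": [0, 0, 0]},
    {"fingers": 0, "slide": [0, 0, -15], "rot": [0, 0, 0]},
    {"fingers": 0, "slide": [0, 0, -15], "rot": [0, 0, 0]},
    {"fingers": 0, "slide": [0, 0, 0], "rot": [0, 0, 0]},
  ],
)

```text
time: 13.45
ee_pos: [0.624, -0.2019, 0.1625]
tcp_rot: [179.9, -0.1, -157.5]
force: [0.0, 0.6, -1.8]
width: 0.153
finger_force: 58.9
```

Request:
servo_tool(
  commands=[
    {"fingers": 0, "slide": [0.5, 0, -15], "rot": [0, 0, 0]},
    {"fingers": 0, "slide": [0, 0, -15], "rot": [0, 0, 0]},
    {"fingers": 0, "slide": [0, 0, -12], "rot": [0, 0, 0]},
    {"fingers": 0, "slide": [0, 0, -8], "rot": [0, 0, 0]},
    {"fingers": 0, "slide": [0, 0, -5], "rot": [0, 0, 0]},
    {"fingers": 0, "slide": [0, 0, 0], "rot": [0, 0, 0]},
    {"fingers": 0, "slide": [0, 0, 0], "rot": [0, 0, 0]},
  ],
)

```text
time: 14.03
ee_pos: [0.626, -0.2024, 0.1096]
tcp_rot: [-180.0, 0.0, -157.5]
force: [-0.4, 0.2, -1.4]
width: 0.144
finger_force: 59.1
```

Request:
servo_tool(
  commands=[
    {"fingers": 0, "slide": [0, 0, -3], "rot": [0, 0, 0]},
    {"fingers": 0, "slide": [0, 0, 0], "rot": [0, 0, 0]},
    {"fingers": 0.3, "slide": [0, 0, 0], "rot": [0, 0, 0]},
    {"fingers": 0.6, "slide": [0, 0, 0], "rot": [0, 0, 0]},
    {"fingers": 0.9, "slide": [0, 0, 0], "rot": [0, 0, 0]},
    {"fingers": 0.9, "slide": [0, 0, 0], "rot": [0, 0, 0]},
    {"fingers": 0.9, "slide": [0, 0, 0], "rot": [0, 0, 0]},
    {"fingers": 0.9, "slide": [0, 0, 0], "rot": [0, 0, 0]},
    {"fingers": 0.9, "slide": [0, 0, 5], "rot": [0, 0, 0]},
    {"fingers": 0.9, "slide": [0, 0, 15], "rot": [0, 0, 0]},
    {"fingers": 0.9, "slide": [0, 0, 30], "rot": [0, 0, 0]},
    {"fingers": 0.9, "slide": [0, 0, 35], "rot": [0, 0, 0]},
    {"fingers": 0.9, "slide": [0, 0, 35], "rot": [0, 0, 0]},
    {"fingers": 0.9, "slide": [0, 0, 15], "rot": [0, 0, 0]},
    {"fingers": 0.7, "slide": [0, 0, 0], "rot": [0, 0, 0]},
  ],
)

```text
time: 15.28
ee_pos: [0.6278, -0.2032, 0.2462]
tcp_rot: [-179.7, 0.3, -157.5]
force: [1.0, -0.5, 0.5]
width: 0.779
finger_force: 0.0
```

```bash
python3 s.py; python3 - <<'E'
from h import *
from m import wings
for n in("side","top"):
    im,d=arm.read_camera(n); wings(n,im,d)
    if n=="side": cv2.imwrite("pics/c6.png",cv2.resize(im[120:310,210:350],(580,600)))
E
```

```text
[ 0.6278 -0.2032  0.2462] [-179.73    0.29 -157.47] [ 1.  -0.5  0.5] [ 0.002 -0.017 -0.086] 15.2833
side px [259.5522 251.2537] n 67 med [0.5878 0.2173 0.11  ] zr [0.1069 0.11   0.1119] ang 168.26013085553566 rect [589.5 216.2] [10.5 50.2] 76.0
top px [191.3548 212.7419] n 62 med [0.5893 0.2079 0.1098] zr [0.0946 0.1098 0.1148] ang 169.50353681938856 rect [588.  208.9] [16.7 55.1] 79.5
```

View pics/c6.png

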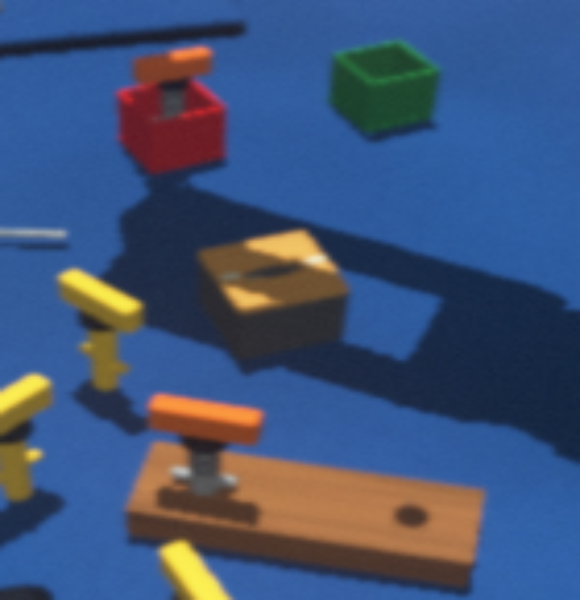

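The spindle stands in the red pot (wing at about (173,63) in the crop). The rack's near hole is empty and the other orange spindle is undisturbed at (205,418). Now the second one.

Request:
servo_tool(
  commands=[
    {"fingers": 0.6, "slide": [-2, 15, 0], "rot": [0, 0, -0.033]},
    {"fingers": 0.6, "slide": [-2, 23, 0], "rot": [0, 0, -0.033]},
    {"fingers": 0.6, "slide": [-2, 23, 0], "rot": [0, 0, -0.033]},
    {"fingers": 0.6, "slide": [-2, 23, 0], "rot": [0, 0, -0.033]},
    {"fingers": 0.6, "slide": [-2, 23, 0], "rot": [0, 0, -0.033]},
    {"fingers": 0.6, "slide": [-2, 23, 0], "rot": [0, 0, -0.033]},
    {"fingers": 0.6, "slide": [-2, 23, 0], "rot": [0, 0, -0.033]},
    {"fingers": 0.6, "slide": [-2, 23, 0], "rot": [0, 0, -0.033]},
    {"fingers": 0.6, "slide": [-2, 23, 0], "rot": [0, 0, -0.033]},
    {"fingers": 0.6, "slide": [-2, 23, 0], "rot": [0, 0, -0.033]},
    {"fingers": 0.6, "slide": [-2, 23, 0], "rot": [0, 0, -0.033]},
    {"fingers": 0.6, "slide": [-2, 23, 0], "rot": [0, 0, -0.033]},
    {"fingers": 0.6, "slide": [-2, 23, 0], "rot": [0, 0, -0.033]},
    {"fingers": 0.6, "slide": [-2, 23, 0], "rot": [0, 0, -0.033]},
    {"fingers": 0.6, "slide": [-2, 23, 0], "rot": [0, 0, -0.033]},
    {"fingers": 0.6, "slide": [-2, 23, 0], "rot": [0, 0, -0.033]},
    {"fingers": 0.6, "slide": [-2, 23, 0], "rot": [0, 0, -0.033]},
    {"fingers": 0.6, "slide": [-3, 23, 0], "rot": [0, 0, -0.033]},
    {"fingers": 0.6, "slide": [0, 0, 0], "rot": [0, 0, 0]},
    {"fingers": 0.6, "slide": [0, 0, 0], "rot": [0, 0, 0]},
  ],
)

```text
time: 17.05
ee_pos: [0.5879, 0.2043, 0.2397]
tcp_rot: [-179.9, -0.1, 168.6]
force: [0.7, 0.1, 0.9]
width: 0.603
finger_force: 0.0
```

Request:
servo_tool(
  commands=[
    {"fingers": 0.6, "slide": [0.5, 6.5, -10], "rot": [0, 0, 0]},
    {"fingers": 0.6, "slide": [0, 0, -25], "rot": [0, 0, 0]},
    {"fingers": 0.6, "slide": [0, 0, -25], "rot": [0, 0, 0]},
    {"fingers": 0.6, "slide": [0, 0, -25], "rot": [0, 0, 0]},
    {"fingers": 0.6, "slide": [0, 0, -20], "rot": [0, 0, 0]},
    {"fingers": 0.6, "slide": [0, 0, 0], "rot": [0, 0, 0]},
    {"fingers": 0.6, "slide": [0, 0, 0], "rot": [0, 0, 0]},
  ],
)

```text
time: 17.63
ee_pos: [0.5886, 0.2092, 0.1348]
tcp_rot: [-179.9, -0.2, 168.5]
force: [-0.3, -0.3, 1.0]
width: 0.602
finger_force: 0.0
```

Request:
servo_tool(
  commands=[
    {"fingers": 0.6, "slide": [0, 1.5, -12], "rot": [0, 0, 0]},
    {"fingers": 0.6, "slide": [0, 0, -12], "rot": [0, 0, 0]},
    {"fingers": 0.6, "slide": [0, 0, -5.5], "rot": [0, 0, 0]},
    {"fingers": 0.6, "slide": [0, 0, 0], "rot": [0, 0, 0]},
    {"fingers": 0, "slide": [0, 0, 0], "rot": [0, 0, 0]},
    {"fingers": 0, "slide": [0, 0, 0], "rot": [0, 0, 0]},
    {"fingers": 0, "slide": [0, 0, 0], "rot": [0, 0, 0]},
    {"fingers": 0, "slide": [0, 0, 0], "rot": [0, 0, 0]},
    {"fingers": 0, "slide": [0, 0, 0], "rot": [0, 0, 0]},
    {"fingers": 0, "slide": [0, 0, 0], "rot": [0, 0, 0]},
    {"fingers": 0, "slide": [0, 0, 0], "rot": [0, 0, 0]},
  ],
)

```text
time: 18.55
ee_pos: [0.5898, 0.2116, 0.1074]
tcp_rot: [180.0, 0.1, 168.5]
force: [-0.9, -0.5, 5.7]
width: 0.147
finger_force: 59.7
```

Request:
servo_tool(
  commands=[
    {"fingers": 0, "slide": [0, 0, 8], "rot": [0, 0, 0]},
    {"fingers": 0, "slide": [0, 0, 12], "rot": [0, 0, 0]},
    {"fingers": 0, "slide": [0, 0, 20], "rot": [0, 0, 0]},
    {"fingers": 0, "slide": [0, 0, 20], "rot": [0, 0, 0]},
    {"fingers": 0, "slide": [0, 0, 20], "rot": [0, 0, 0]},
    {"fingers": 0, "slide": [0, 0, 10], "rot": [0, 0, 0]},
    {"fingers": 0, "slide": [-3.5, -18.5, 0], "rot": [0, 0, 0.059]},
    {"fingers": 0, "slide": [-3.5, -18.5, 0], "rot": [0, 0, 0.059]},
    {"fingers": 0, "slide": [-3.5, -18.5, 0], "rot": [0, 0, 0.059]},
    {"fingers": 0, "slide": [-3.5, -18.5, 0], "rot": [0, 0, 0.059]},
    {"fingers": 0, "slide": [-3.5, -18.5, 0], "rot": [0, 0, 0.059]},
    {"fingers": 0, "slide": [-3.5, -18.5, 0], "rot": [0, 0, 0.059]},
    {"fingers": 0, "slide": [-3.5, -18.5, 0], "rot": [0, 0, 0.059]},
    {"fingers": 0, "slide": [-3.5, -18.5, 0], "rot": [0, 0, 0.059]},
    {"fingers": 0, "slide": [-3.5, -18.5, 0], "rot": [0, 0, 0.059]},
    {"fingers": 0, "slide": [-3.5, -18.5, 0], "rot": [0, 0, 0.059]},
    {"fingers": 0, "slide": [0, 0, 0], "rot": [0, 0, 0]},
    {"fingers": 0, "slide": [0, 0, 0], "rot": [0, 0, 0]},
    {"fingers": 0, "slide": [0, 0, 0], "rot": [0, 0, 0]},
  ],
)

```text
time: 20.13
ee_pos: [0.5546, 0.0268, 0.197]
tcp_rot: [180.0, 0.0, -157.8]
force: [0.4, -0.0, -2.6]
width: 0.148
finger_force: 58.8
```

```bash
cat > sp.py <<'E'
from h import *
im,d=arm.read_camera("side"); P,uv=cloud("side",d); o=arm.get_obs(); t=o["ee_pos"]; print(t,o["tcp_rot"],o["force"])
m=(np.hypot(*(P[:,:2]-t[:2]).T)<.04)
a=np.radians(22.4); ex=np.array([np.cos(a),np.sin(a)]); ey=np.array([-ex[1],ex[0]])
for z in np.arange(-.104,.008,.008):
    k=m&(abs(P[:,2]-t[2]-z)<.004)
    if k.sum()>2:
        q=(P[k][:,:2]-t[:2])@np.c_[ex,ey]*1000; print(round(z,3),k.sum(),"along",q[:,0].min().round(1),q[:,0].max().round(1),"across",q[:,1].max().round(1))
E
python3 sp.py
```

```text
[0.55456804 0.02707891 0.19690511] [ 1.79997349e+02  1.85504539e-02 -1.57746782e+02] [-0.14169679  0.47919578 -2.07599781]
-0.096 13 along -5.4 7.7 across 8.4
-0.088 19 along -4.9 7.1 across 10.3
-0.08 17 along -4.9 6.7 across 8.7
-0.072 32 along -16.3 16.5 across 8.7
-0.064 25 along -16.5 17.0 across 8.5
-0.056 18 along -6.5 7.5 across 8.8
-0.048 20 along -7.3 8.3 across 9.2
-0.04 17 along -2.6 8.1 across 10.0
-0.032 10 along -5.3 7.6 across 8.8
-0.024 36 along -22.8 19.2 across 15.0
-0.016 37 along -26.8 27.7 across 14.3
-0.008 61 along -26.4 27.9 across 20.4
-0.0 98 along -27.0 27.5 across 20.7
```

Request:
servo_tool(
  commands=[
    {"fingers": 0, "slide": [-0.3, -1.8, -10], "rot": [0, 0, 0.005]},
    {"fingers": 0, "slide": [0, 0, -12], "rot": [0, 0, 0]},
    {"fingers": 0, "slide": [0, 0, -8], "rot": [0, 0, 0]},
    {"fingers": 0, "slide": [0, 0, -4], "rot": [0, 0, 0]},
    {"fingers": 0, "slide": [0, 0, -3], "rot": [0, 0, 0]},
    {"fingers": 0, "slide": [0, 0, -4], "rot": [0, 0, 0]},
    {"fingers": 0, "slide": [0, 0, 0], "rot": [0, 0, 0]},
  ],
)

```text
time: 20.77
ee_pos: [0.554, 0.0248, 0.1551]
tcp_rot: [180.0, -0.0, -157.4]
force: [-0.1, -0.6, -2.5]
width: 0.149
finger_force: 58.8
```

```bash
python3 s.py
```

```text
[0.554  0.0248 0.1551] [ 1.7999e+02 -3.0000e-02 -1.5741e+02] [-0.1 -0.6 -2.5] [ 0.01   0.031 -0.019] 20.7667
```

Request:
servo_tool(
  commands=[
    {"fingers": 0, "slide": [0, 0, -6], "rot": [0, 0, 0]},
    {"fingers": 0, "slide": [0, 0, -6], "rot": [0, 0, 0]},
    {"fingers": 0, "slide": [0, 0, -5], "rot": [0, 0, 0]},
    {"fingers": 0, "slide": [0, 0, -5], "rot": [0, 0, 0]},
    {"fingers": 0, "slide": [0, 0, -5], "rot": [0, 0, 0]},
    {"fingers": 0, "slide": [0, 0, -4], "rot": [0, 0, 0]},
    {"fingers": 0, "slide": [0, 0, -3], "rot": [0, 0, 0]},
    {"fingers": 0, "slide": [0, 0, -1], "rot": [0, 0, 0]},
    {"fingers": 0, "slide": [0, 0, 0], "rot": [0, 0, 0]},
  ],
)

```text
time: 21.52
ee_pos: [0.554, 0.0247, 0.1204]
tcp_rot: [180.0, -0.0, -157.4]
force: [-0.1, 0.6, -1.5]
width: 0.146
finger_force: 58.9
```

```bash
python3 s.py
```

```text
[0.554  0.0247 0.1204] [ 1.7999e+02 -2.0000e-02 -1.5741e+02] [-0.1  0.6 -1.5] [-0.003  0.005  0.025] 21.5167
```

Lugs are in the notches. Descend in small steps until light contact.

Request:
servo_tool(
  commands=[
    {"fingers": 0, "slide": [0, 0, -2], "rot": [0, 0, 0]},
    {"fingers": 0, "slide": [0, 0, -1.5], "rot": [0, 0, 0]},
    {"fingers": 0, "slide": [0, 0, -1], "rot": [0, 0, 0]},
    {"fingers": 0, "slide": [0, 0, 0], "rot": [0, 0, 0]},
  ],
)

```text
time: 21.85
ee_pos: [0.554, 0.0247, 0.1161]
tcp_rot: [180.0, -0.0, -157.4]
force: [0.5, -0.7, -1.5]
width: 0.148
finger_force: 58.9
```

```bash
python3 s.py
```

```text
[0.554  0.0247 0.1161] [ 1.8000e+02 -1.0000e-02 -1.5742e+02] [ 0.5 -0.7 -1.5] [-0.03   0.018  0.061] 21.85
```

Request:
servo_tool(
  commands=[
    {"fingers": 0, "slide": [0, 0, -0.7], "rot": [0, 0, 0]},
    {"fingers": 0, "slide": [0, 0, 0], "rot": [0, 0, 0]},
  ],
)

```text
time: 22.02
ee_pos: [0.5541, 0.0248, 0.1155]
tcp_rot: [-180.0, 0.0, -157.4]
force: [0.6, -0.1, -2.0]
width: 0.151
finger_force: 58.9
```

```bash
python3 s.py
```

```text
[0.5541 0.0248 0.1155] [-180.      0.   -157.41] [ 0.6 -0.1 -2. ] [ 0.003 -0.022 -0.048] 22.0167
```

Request:
servo_tool(
  commands=[
    {"fingers": 0, "slide": [0, 0, -0.5], "rot": [0, 0, 0]},
    {"fingers": 0, "slide": [0, 0, -0.3], "rot": [0, 0, -0.05]},
    {"fingers": 0, "slide": [0, 0, -0.3], "rot": [0, 0, -0.05]},
    {"fingers": 0, "slide": [0, 0, -0.3], "rot": [0, 0, -0.05]},
    {"fingers": 0, "slide": [0, 0, 0], "rot": [0, 0, 0]},
  ],
)

```text
time: 22.43
ee_pos: [0.5547, 0.0248, 0.1151]
tcp_rot: [-180.0, 0.1, -166.2]
force: [-2.3, 0.1, 15.2]
width: 0.15
finger_force: 61.1
```

```bash
python3 s.py
```

```text
[0.5547 0.0248 0.1151] [-1.7998e+02  9.0000e-02 -1.6621e+02] [-2.3  0.1 15.2] [ 0.169  0.539 -0.059] 22.4333
```

Request:
servo_tool(
  commands=[
    {"fingers": 0, "slide": [0, 0, -0.3], "rot": [0, 0, -0.05]},
    {"fingers": 0, "slide": [0, 0, -0.3], "rot": [0, 0, -0.05]},
    {"fingers": 0, "slide": [0, 0, -0.3], "rot": [0, 0, -0.05]},
    {"fingers": 0, "slide": [0, 0, 0], "rot": [0, 0, 0]},
  ],
)

```text
time: 22.77
ee_pos: [0.5554, 0.0244, 0.1146]
tcp_rot: [-180.0, 0.2, -174.8]
force: [-2.0, -5.8, 19.7]
width: 0.145
finger_force: 62.1
```

```bash
python3 s.py
```

```text
[0.5554 0.0244 0.1146] [-1.7995e+02  1.6000e-01 -1.7479e+02] [-2.  -5.8 19.7] [-1.169  0.559 -0.027] 22.7667
```

Request:
servo_tool(
  commands=[
    {"fingers": 0, "slide": [0, 0, -0.1], "rot": [0, 0, -0.05]},
    {"fingers": 0, "slide": [0, 0, -0.2], "rot": [0, 0, -0.05]},
    {"fingers": 0, "slide": [0, 0, -0.2], "rot": [0, 0, -0.05]},
    {"fingers": 0, "slide": [0, 0, 0], "rot": [0, 0, 0]},
  ],
)

```text
time: 23.1
ee_pos: [0.5552, 0.0247, 0.1137]
tcp_rot: [180.0, 0.1, 176.6]
force: [-0.9, -0.0, 14.1]
width: 0.148
finger_force: 61.0
```

```bash
python3 s.py
```

```text
[0.5552 0.0247 0.1137] [1.7999e+02 1.4000e-01 1.7659e+02] [-0.9 -0.  14.1] [ 0.024  0.178 -0.297] 23.1
```

Request:
servo_tool(
  commands=[
    {"fingers": 0, "slide": [0, 0, -0.3], "rot": [0, 0, -0.05]},
    {"fingers": 0, "slide": [0, 0, -0.3], "rot": [0, 0, -0.05]},
    {"fingers": 0, "slide": [0, 0, 0], "rot": [0, 0, 0]},
  ],
)

```text
time: 23.35
ee_pos: [0.5549, 0.0247, 0.1127]
tcp_rot: [180.0, 0.1, 170.9]
force: [0.3, -0.1, 5.1]
width: 0.149
finger_force: 59.8
```

```bash
python3 s.py
```

```text
[0.5549 0.0247 0.1127] [1.7999e+02 1.0000e-01 1.7090e+02] [ 0.3 -0.1  5.1] [-0.07  -0.291 -0.123] 23.35
```

No torque past 0.55 rad and it sinks along: this one is free. Continuing to about 1.2 rad.

Request:
servo_tool(
  commands=[
    {"fingers": 0, "slide": [0, 0, -0.4], "rot": [0, 0, -0.06]},
    {"fingers": 0, "slide": [0, 0, -0.4], "rot": [0, 0, -0.06]},
    {"fingers": 0, "slide": [0, 0, -0.4], "rot": [0, 0, -0.06]},
    {"fingers": 0, "slide": [0, 0, -0.4], "rot": [0, 0, -0.06]},
    {"fingers": 0, "slide": [0, 0, 0], "rot": [0, 0, 0]},
  ],
)

```text
time: 23.77
ee_pos: [0.5545, 0.0247, 0.1108]
tcp_rot: [180.0, 0.0, 157.2]
force: [-0.6, -0.6, 4.7]
width: 0.147
finger_force: 59.8
```

```bash
python3 s.py
```

```text
[0.5545 0.0247 0.1108] [1.7998e+02 5.0000e-02 1.5717e+02] [-0.6 -0.6  4.7] [-0.176 -0.058 -0.019] 23.7667
```

Request:
servo_tool(
  commands=[
    {"fingers": 0, "slide": [0, 0, -0.4], "rot": [0, 0, -0.06]},
    {"fingers": 0, "slide": [0, 0, -0.4], "rot": [0, 0, -0.06]},
    {"fingers": 0, "slide": [0, 0, -0.4], "rot": [0, 0, -0.06]},
    {"fingers": 0, "slide": [0, 0, -0.4], "rot": [0, 0, -0.06]},
    {"fingers": 0, "slide": [0, 0, 0], "rot": [0, 0, 0]},
  ],
)

```text
time: 24.18
ee_pos: [0.5544, 0.0247, 0.1092]
tcp_rot: [180.0, 0.0, 143.4]
force: [-0.5, -2.0, 5.4]
width: 0.15
finger_force: 59.9
```

```bash
python3 s.py
```

```text
[0.5544 0.0247 0.1092] [1.7998e+02 3.0000e-02 1.4342e+02] [-0.5 -2.   5.4] [-0.325  0.068 -0.043] 24.1833
```

Request:
servo_tool(
  commands=[
    {"fingers": 0, "slide": [0, 0, -0.4], "rot": [0, 0, -0.06]},
    {"fingers": 0, "slide": [0, 0, -0.4], "rot": [0, 0, -0.06]},
    {"fingers": 0, "slide": [0, 0, -0.4], "rot": [0, 0, -0.06]},
    {"fingers": 0, "slide": [0, 0, 0], "rot": [0, 0, 0]},
    {"fingers": 0, "slide": [0, 0, 0], "rot": [0, 0, 0]},
  ],
)

```text
time: 24.6
ee_pos: [0.5545, 0.0247, 0.1082]
tcp_rot: [180.0, 0.0, 133.3]
force: [-1.1, -0.8, 8.9]
width: 0.147
finger_force: 60.3
```

```bash
python3 s.py
```

```text
[0.5545 0.0247 0.1082] [1.7996e+02 4.0000e-02 1.3332e+02] [-1.1 -0.8  8.9] [-0.212  0.159 -0.017] 24.6
```

1.2 rad and about 7.7 mm sunk. Turning back and lifting.

Request:
servo_tool(
  commands=[
    {"fingers": 0, "slide": [0, 0, 0.5], "rot": [0, 0, 0.08]},
    {"fingers": 0, "slide": [0, 0, 0.6], "rot": [0, 0, 0.1]},
    {"fingers": 0, "slide": [0, 0, 0.6], "rot": [0, 0, 0.1]},
    {"fingers": 0, "slide": [0, 0, 0.6], "rot": [0, 0, 0.1]},
    {"fingers": 0, "slide": [0, 0, 0.6], "rot": [0, 0, 0.1]},
    {"fingers": 0, "slide": [0, 0, 0.6], "rot": [0, 0, 0.1]},
    {"fingers": 0, "slide": [0, 0, 0], "rot": [0, 0, 0]},
  ],
)

```text
time: 25.18
ee_pos: [0.5545, 0.0247, 0.1118]
tcp_rot: [180.0, 0.1, 166.9]
force: [-0.9, -0.2, 9.2]
width: 0.147
finger_force: 60.3
```

```bash
python3 s.py
```

```text
[0.5545 0.0247 0.1118] [1.7999e+02 5.0000e-02 1.6694e+02] [-0.9 -0.2  9.2] [-0.143  0.172 -0.072] 25.1833
```

Request:
servo_tool(
  commands=[
    {"fingers": 0, "slide": [0, 0, 0.6], "rot": [0, 0, 0.1]},
    {"fingers": 0, "slide": [0, 0, 0.6], "rot": [0, 0, 0.1]},
    {"fingers": 0, "slide": [0, 0, 0.6], "rot": [0, 0, 0.1]},
    {"fingers": 0, "slide": [0, 0, 0.6], "rot": [0, 0, 0.1]},
    {"fingers": 0, "slide": [0, 0, 0.6], "rot": [0, 0, 0.1]},
    {"fingers": 0, "slide": [0, 0, 0.6], "rot": [0, 0, 0.1]},
    {"fingers": 0, "slide": [0, 0, 0.2], "rot": [0, 0, 0.03]},
    {"fingers": 0, "slide": [0, 0, 0], "rot": [0, 0, 0]},
  ],
)

```text
time: 25.85
ee_pos: [0.5544, 0.0248, 0.1153]
tcp_rot: [-180.0, 0.0, -157.3]
force: [0.7, -0.2, 4.7]
width: 0.147
finger_force: 59.6
```

```bash
python3 s.py
```

```text
[0.5544 0.0248 0.1153] [-1.7998e+02  4.0000e-02 -1.5728e+02] [ 0.7 -0.2  4.7] [ 0.103 -0.159  0.126] 25.85
```

Request:
servo_tool(
  commands=[
    {"fingers": 0, "slide": [0, 0, 3], "rot": [0, 0, 0]},
    {"fingers": 0, "slide": [0, 0, 6], "rot": [0, 0, 0]},
    {"fingers": 0, "slide": [0, 0, 12], "rot": [0, 0, 0]},
    {"fingers": 0, "slide": [0, 0, 20], "rot": [0, 0, 0]},
    {"fingers": 0, "slide": [0, 0, 20], "rot": [0, 0, 0]},
    {"fingers": 0, "slide": [0, 0, 20], "rot": [0, 0, 0]},
    {"fingers": 0, "slide": [-6.5, -23, 0], "rot": [0, 0, 0]},
    {"fingers": 0, "slide": [-6.5, -23, 0], "rot": [0, 0, 0]},
    {"fingers": 0, "slide": [-6.5, -23, 0], "rot": [0, 0, 0]},
    {"fingers": 0, "slide": [-6.5, -23, 0], "rot": [0, 0, 0]},
    {"fingers": 0, "slide": [-6.5, -23, 0], "rot": [0, 0, 0]},
    {"fingers": 0, "slide": [-6.5, -23, 0], "rot": [0, 0, 0]},
    {"fingers": 0, "slide": [-6.5, -23, 0], "rot": [0, 0, 0]},
    {"fingers": 0, "slide": [-6.5, -23, 0], "rot": [0, 0, 0]},
    {"fingers": 0, "slide": [-6.5, -23, 0], "rot": [0, 0, 0]},
    {"fingers": 0, "slide": [-6.5, -23, 0], "rot": [0, 0, 0]},
    {"fingers": 0, "slide": [-6.5, -23, 0], "rot": [0, 0, 0]},
    {"fingers": 0, "slide": [-6.5, -23, 0], "rot": [0, 0, 0]},
    {"fingers": 0, "slide": [-7, -20, 0], "rot": [0, 0, 0]},
    {"fingers": 0, "slide": [0, 0, 0], "rot": [0, 0, 0]},
  ],
)

```text
time: 27.52
ee_pos: [0.4681, -0.2742, 0.1963]
tcp_rot: [-180.0, -0.0, -157.6]
force: [-0.7, -0.2, -2.5]
width: 0.147
finger_force: 58.9
```

Request:
servo_tool(
  commands=[
    {"fingers": 0, "slide": [0, 1.5, -20], "rot": [0, 0, 0]},
    {"fingers": 0, "slide": [0, 0, -20], "rot": [0, 0, 0]},
    {"fingers": 0, "slide": [0, 0, -18], "rot": [0, 0, 0]},
    {"fingers": 0, "slide": [0, 0, -14], "rot": [0, 0, 0]},
    {"fingers": 0, "slide": [0, 0, -10], "rot": [0, 0, 0]},
    {"fingers": 0, "slide": [0, 0, -4], "rot": [0, 0, 0]},
    {"fingers": 0, "slide": [0, 0, 0], "rot": [0, 0, 0]},
    {"fingers": 0, "slide": [0, 0, 0], "rot": [0, 0, 0]},
  ],
)

```text
time: 28.18
ee_pos: [0.4694, -0.2698, 0.1105]
tcp_rot: [-180.0, 0.0, -157.4]
force: [-0.4, -0.8, -1.3]
width: 0.149
finger_force: 58.9
```

Request:
servo_tool(
  commands=[
    {"fingers": 0, "slide": [0, -1, -3], "rot": [0, 0, 0]},
    {"fingers": 0, "slide": [0, 0, 0], "rot": [0, 0, 0]},
    {"fingers": 0.3, "slide": [0, 0, 0], "rot": [0, 0, 0]},
    {"fingers": 0.6, "slide": [0, 0, 0], "rot": [0, 0, 0]},
    {"fingers": 0.9, "slide": [0, 0, 0], "rot": [0, 0, 0]},
    {"fingers": 0.9, "slide": [0, 0, 0], "rot": [0, 0, 0]},
    {"fingers": 0.9, "slide": [0, 0, 0], "rot": [0, 0, 0]},
    {"fingers": 0.9, "slide": [0, 0, 0], "rot": [0, 0, 0]},
    {"fingers": 0.9, "slide": [0, 0, 5], "rot": [0, 0, 0]},
    {"fingers": 0.9, "slide": [0, 0, 15], "rot": [0, 0, 0]},
    {"fingers": 0.9, "slide": [0, 0, 30], "rot": [0, 0, 0]},
    {"fingers": 0.9, "slide": [0, 0, 35], "rot": [0, 0, 0]},
    {"fingers": 0.9, "slide": [0, 0, 35], "rot": [0, 0, 0]},
    {"fingers": 0.9, "slide": [0, 0, 20], "rot": [0, 0, 0]},
    {"fingers": 0.9, "slide": [0, 20, 0], "rot": [0, 0, 0]},
    {"fingers": 0.9, "slide": [0, 35, 0], "rot": [0, 0, 0]},
    {"fingers": 0.9, "slide": [0, 35, 0], "rot": [0, 0, 0]},
    {"fingers": 0.9, "slide": [0, 30, 0], "rot": [0, 0, 0]},
    {"fingers": 0.9, "slide": [0, 0, 0], "rot": [0, 0, 0]},
    {"fingers": 0.9, "slide": [0, 0, 0], "rot": [0, 0, 0]},
  ],
)

```text
time: 29.85
ee_pos: [0.4691, -0.1495, 0.2475]
tcp_rot: [-180.0, 0.0, -157.3]
force: [-0.1, -1.0, -0.4]
width: 0.9
finger_force: 0.0
```

```bash
python3 s.py; python3 - <<'E'
from h import *
im,d=arm.read_camera("side"); im2,d2=arm.read_camera("top")
a=cv2.resize(im[100:260,180:340],(500,500)); b=cv2.resize(im2[130:290,270:400],(300,369))
o=np.zeros((500,800,3),np.uint8); o[:,:500]=a; o[:369,500:]=b; cv2.imwrite("pics/c7.png",o)
for n,D,I in(("side",d,im),("top",d2,im2)):
    h=cv2.cvtColor(I,cv2.COLOR_BGR2HSV); P,uv=cloud(n,D); hs=h[uv[:,1],uv[:,0]]
    for nm,c in(("red",(.626,-.2025)),("green",(.4684,-.272))):
        k=(hs[:,0]>=4)&(hs[:,0]<=16)&(hs[:,1]>150)&(P[:,2]>.065)&(np.hypot(P[:,0]-c[0],P[:,1]-c[1])<.08)
        print(n,nm,k.sum(),(np.median(P[k],0)-[*c,.004]).round(3) if k.sum() else None)
E
```

```text
[ 0.4691 -0.1495  0.2475] [-1.7998e+02  2.0000e-02 -1.5727e+02] [-0.1 -1.  -0.4] [ 0.015 -0.017 -0.007] 29.85
side red 124 [-0.     0.006  0.098]
side green 111 [0.003 0.007 0.097]
top red 40 [0.012 0.008 0.105]
top green 0 None
```

View pics/c7.png

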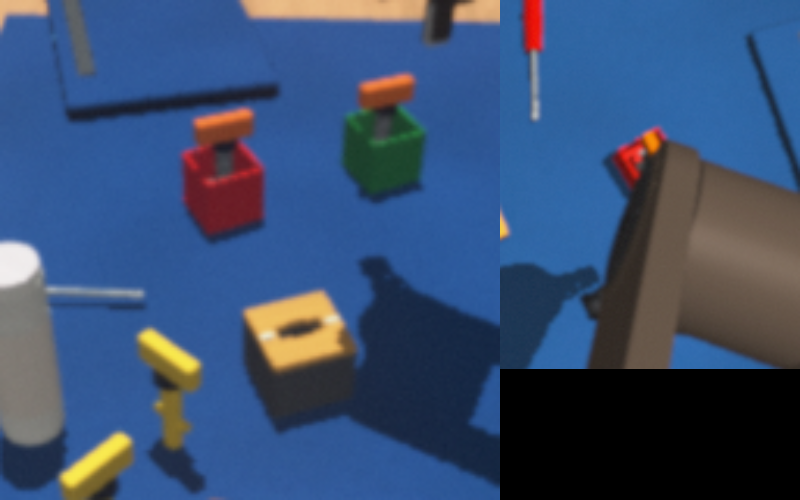

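Both spindles stand in their pots, at (223,127) in the red and (387,90) in the green. The bystanders in view are undisturbed. Handing in.

```bash
python3 -c "
from cell import arm
print(arm.hand_in())"
```

```text
the job is handed in; nothing more can be done
None
```

I tried both spindles in the gauge and handed the job in at about 30 s: the near one stopped dead at about 0.42 rad and stands in the red pot, the far one turned freely to 1.2 rad and stands in the green pot, and I never went near the spray can, mouse or screwdriver (`hand_in` returned no verdict).

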